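Kit the finished parts at the drilling bench

ROBOT

A 6-joint arm with a two-finger parallel gripper is mounted at the origin on the work surface. World frame = base frame: x ahead of the robot, y to its left, z up, the work surface at z = 0. Lengths are in m, angles in rad, forces in N, time in s.
With the tool pointing down it reaches from about 0.25 to 0.775 m from the base axis. Payload 4 kg.
Tool frame: the origin (TCP) lies at the very end of the fingers, on their centre line; the grasp point (between the pads) lies 19 mm behind it (robot.pinch_z is the distance from the TCP to the grasp point, in m); z points along the fingers, y is the line along which they close (so a half turn about z gives the same grasp; the last joint's range is limited). The gripper opens to 94 mm and grips with 3 to 60 N. Pads are 16 mm wide; open, the fingers measure 119 mm over their backs; the gripper's body (75 mm by 177 mm) begins 78 mm behind the grasp point.
Start: joints at [-1.326, 0.087, 1.371, -0, 1.684, -0.103], TCP at [0.187, -0.517, 0.206] pointing down, gripper open.
Joint ranges: [-3.1, 3.1], [-0.76, 2.03], [0.27, 2.55], [-1.08, 4.22], [0.17, 2.65], [-2.57, 2.57]. Speed limits (rad/s): [2.79, 2.79, 3.14, 3.14, 3.14, 3.14].

INTERFACE

Orientations are given as [roll, pitch, yaw] about the fixed x, y, z axes, in that order (R = Rz(yaw) Ry(pitch) Rx(roll)).
In Python, from bench import robot gives the robot as it stands.
- The arm moves only by the tool arm_command, never from a script. Its argument "targets" is one flat list of numbers, 7 for each row, row after row: the turn, a rotation vector about the tool's x, y, z in degrees, then the shift along the tool's x, y, z in mm, then the closure, from -1 (fully open) to 1 (shut). In form: [ax, ay, az, x, y, z, hand, ax, ay, az, x, y, z, hand, ...]. A call has 1 to 20 rows; each row is the pose to reach, as a shift and turn from the pose commanded when the call began, along the tool's axes at that moment; what a row does not reach only later rows make up. A row lasts 1/10 s, in which the tool goes at most 50 mm and 8.59 degrees, less where a joint would pass 70% of its speed; a pose out of reach is approached as far as the arm can. A call with a gripper value outside its range is refused whole. The fingers move at their own pace and stop on an object; the grip force is fixed at half the most. Time passes only in rows, so rows that repeat a pose let the fingers close. It gives the time, the measured TCP pose, the force, the opening and the grip force at its end, in the units of the state.
- robot.get_obs(): the state, without advancing time (a new reading comes with each control period).
- robot.snapshot(name): name is "scene" or "top" or "wrist"; returns a dict with "color" (384x512x3 uint8, red, green, blue), "range_z" (384x512 float32, m along the optical axis (not along the pixel's ray), 0 where there is no reading), "fx", "fy", "cx", "cy" (pixels), "T" (4x4, takes a point from camera to world coordinates); the wrist camera has in their place "T_tool_cam" (4x4, takes a point from camera to tool coordinates, whose origin is the TCP and whose axes are the flange's). Camera axes: x right, y down, z forward; pixel columns grow to the right and rows downward; lengths in m; the calibration is good to about 2 mm. A picture is of the moment at which its call begins: read the wrist's pose just before it.
- robot.close_job(): hands the job in; it is judged then, once.
The state is a dict: "time": time; "joint_positions": joint angles; "qvel": joint speeds; "joint_torque": joint torques, N m; "tool_pos": TCP position; "ee_rot": TCP orientation; "wrist_force": force on the tool from outside, world axes, zero at the start; "wrist_torque": the same for the moment, N m; "width": finger opening in m; "finger_force": force on a finger pad.
Only numpy, scipy, OpenCV 4.12 (cv2) and the standard library are available. Lean on these libraries where they do the work, as an engineer would, in place of code of your own. Each camera call takes 0.05 s, during which the arm holds its last target. There are 200 camera calls.

TASK

Collect this job's kit: flip the red-handled toggle clamp right over to release the drilled aluminium housing, leave the clamp open, and set the housing upright on the blue mat in the black kit tray, the brass bushing with the hole on the yellow mat and the dark steel collar on the red mat, each flat inside its own pocket. Do not take the housing out before the clamp is flipped open, set the parts down rather than dropping them, and leave the undrilled aluminium block and the solid brass slug where they are.

Things in the scene. Friction and masses are not known exactly. Their poses are not given: they have to be found in the camera images.
- clamp (a joint): over-centre toggle clamp (rad). 0 = clamped: steel arm level, its foot on the housing, red handle upright. Grows as the handle swings over away from the housing; 1.85 = fully open, handle lying back. Short of balance (about 0.9) it falls shut, past it it falls open and stays. About 2 N at the handle moves it. Fixed level pivot 62 mm above the bench, 75 mm under the handle point when clamped
- clamp_handle (a point): centre of the red handle grip, 18 mm thick, 46 long (top 23 mm higher). Frame turns with the handle about its y; when clamped the point is 137 mm above the bench, z up, x level, the way to push, away from the housing, 85 mm off in -x (to 8 mm aside). Opened, the clamp's arm leans back past upright over the pivot, up to 130 mm above the bench. Fixture is fixed
- housing_mid (a point): drilled housing: bright aluminium block 50 x 50 x 40 mm (z up), 30 mm round bore top to bottom. Point at its centre, half-way up. Starts in the fixture, square to it, underside 12 mm above the bench, between two 8 mm high stops on its sides along the handle's x (1.5 mm clear); the sides along the handle's y are free to grip. Lift it straight up. 0.14 to 0.23 kg
- bushing_mid (a point): brass bushing: upright ring, 44 mm outside, 24 mm bore, 40 mm high, on the bench. Point at its centre, half-way up. 0.2 to 0.32 kg
- collar_mid (a point): shaft collar: upright dark steel ring, 50 mm outside, 24 mm bore, 34 mm high, on the bench. Point at its centre, half-way up. 0.22 to 0.35 kg
- blank_mid (a point): look-alike, leave alone: undrilled bright aluminium block 50 x 50 x 40 mm, no bore, on the bench. Point at its centre, half-way up
- slug_mid (a point): look-alike, leave alone: solid brass round, 44 mm across, 40 mm high, no hole, on the bench. Point at its centre, half-way up
- mat_blue: blue mat, 100 (x) x 68 (y) x 2 mm, the floor of one pocket of the black kit tray. Origin: centre of its underside, z up; its top is 6 mm above the bench. Three pockets in a row along y, 76 mm pitch; which mat is in which varies. Pocket inside 104 (x) x 72 (y) mm; walls 4 mm thick, tops 10 mm above the mat. Tray fixed to the bench
- mat_yellow: yellow mat, 100 (x) x 68 (y) x 2 mm, the floor of one pocket of the black kit tray. Origin: centre of its underside, z up; its top is 6 mm above the bench. Three pockets in a row along y, 76 mm pitch; which mat is in which varies. Pocket inside 104 (x) x 72 (y) mm; walls 4 mm thick, tops 10 mm above the mat. Tray fixed to the bench
- mat_red: red mat, 100 (x) x 68 (y) x 2 mm, the floor of one pocket of the black kit tray. Origin: centre of its underside, z up; its top is 6 mm above the bench. Three pockets in a row along y, 76 mm pitch; which mat is in which varies. Pocket inside 104 (x) x 72 (y) mm; walls 4 mm thick, tops 10 mm above the mat. Tray fixed to the bench

How it is judged:
By the outcome, as a careful person would: the job done as asked, in the order asked, and still so for the second after the job is handed in, with the robot touching nothing.
It also fails if it takes over 96 s, if anything falls off the work surface, if the arm or the gripper's body presses on something with over 40 N, if the wrist force passes 120 N, or if a joint passes its speed limit or range.

## Working session

There is one attempt and no reset: what is moved stays moved. The work goes in short steps, Python scripts to look and compute and a tool call to move; the robot and the scene stay as the last step left them, time stands still between calls to the robot, and variables do not carry over. Pictures are saved under pics/ and viewed, at most 14 in all, crops included, and the job is handed in when it is done.

Besides the shell and the picture viewer there is one more tool, called after "Call:" as name(argument=value, ...) on one line, values as JSON. arm_command: Moves the arm, as the interface text tells. Its arguments: {"type":"object","properties":{"targets":{"type":"array"}},"required":["targets"]}

```bash
mkdir -p pics; ls
cat > h.py <<'E'
import numpy as np,cv2,pickle
from bench import robot
def snap(n):
    s=robot.snapshot(n); return s
def save(s,f): cv2.imwrite('pics/'+f,cv2.cvtColor(s['color'],cv2.COLOR_RGB2BGR))
def cloud(s,T):
    z=s['range_z'];v,u=np.mgrid[:z.shape[0],:z.shape[1]]
    P=np.stack([(u-s['cx'])/s['fx']*z,(v-s['cy'])/s['fy']*z,z],-1)
    return P@T[:3,:3].T+T[:3,3]
E
python3 - <<'E'
from h import *
o=robot.get_obs();print(o)
for n in('top','scene'):
    s=snap(n);save(s,n+'0.png');pickle.dump(s,open(n+'0.pkl','wb'));print(n,s['T'].round(3).tolist(),s['fx'])
E
```

```text
pics
{'time': 0.0, 'joint_positions': array([-1.32610406e+00,  8.79249344e-02,  1.37224067e+00, -2.99208660e-05,
        1.68360801e+00, -1.03108380e-01]), 'qvel': array([-1.52938515e-03,  1.43832889e-03, -2.26196456e-04,  2.98209000e-04,
       -1.96865236e-03, -3.06095669e-06]), 'joint_torque': array([-1.81531273e-04, -3.40179491e+01, -3.02426040e+01,  7.16132345e-02,
        3.29157757e-02, -1.65756910e-04]), 'tool_pos': array([ 0.18730383, -0.51653589,  0.20432752]), 'ee_rot': array([-3.13942022e+00, -1.94896740e-04,  3.47797102e-01]), 'wrist_force': array([ 1.03381679,  0.88112827, -0.35291533]), 'wrist_torque': array([-0.06708401, -0.00532688,  0.03494962]), 'finger_force': 0.0, 'width': 0.09382849319238326}
top [[0.027, -0.988, 0.154, 0.361], [-1.0, -0.028, -0.003, -0.001], [0.007, -0.154, -0.988, 1.387], [0.0, 0.0, 0.0, 1.0]] 485.67062515873414
scene [[-0.743, 0.509, -0.434, 0.901], [0.669, 0.552, -0.497, 0.407], [-0.014, -0.66, -0.751, 0.697], [0.0, 0.0, 0.0, 1.0]] 371.2006557562106
```

View pics/top0.png

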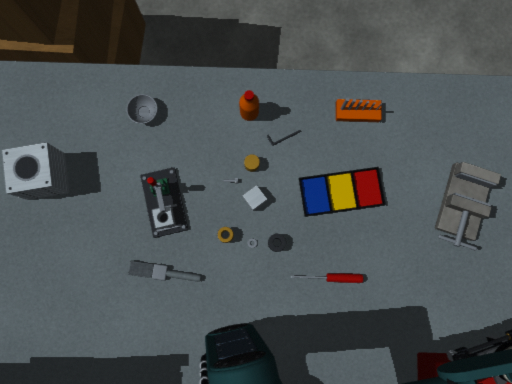

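View pics/scene0.png

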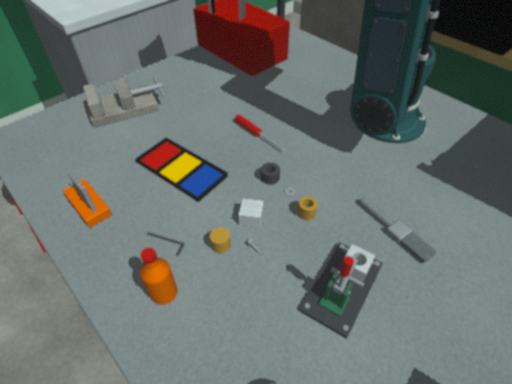

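The top view shows the fixture near (165,200) with the red handle at (152,181) and the housing at (162,216). The bushing is at (226,235), the collar (280,242), the slug (251,162) and the blank (257,197). The mats are blue (316,195), yellow (342,191) and red (368,188). The scene view confirms these.

Run:
```python
from h import *
s=pickle.load(open('top0.pkl','rb'));P=cloud(s,s['T']);hsv=cv2.cvtColor(s['color'],cv2.COLOR_RGB2HSV)
def rep(n,box,m):
    x0,y0,x1,y1=box;M=np.zeros(m.shape,bool);M[y0:y1,x0:x1]=m[y0:y1,x0:x1]
    p=P[M];yx=np.argwhere(M)[:,::-1].astype(np.float32)
    q=p[:,:2].astype(np.float32);r=cv2.minAreaRect(q*1000)
    print(n,M.sum(),'px',yx.mean(0),'med',np.median(p,0).round(4),'rect',np.round(r[0],1),np.round(r[1],1),round(r[2],1),'zmax',np.percentile(p[:,2],[5,50,95]).round(3))
H,S,V=[hsv[...,i] for i in range(3)];Z=P[...,2]
for n,b,h in(('blue',(295,165,390,220),(105,130)),('yellow',(295,165,390,220),(20,35)),('red',(295,165,390,220),None)):
    m=(S>150)&(V>80)&(((H<8)|(H>172)) if h is None else ((H>h[0])&(H<h[1])));rep(n,b,m)
rep('bush',(212,222,240,250),Z>.03)
rep('coll',(265,228,297,256),Z>.025)
rep('slug',(238,150,265,175),Z>.03);rep('blank',(240,180,275,215),Z>.03)
rep('handle',(135,165,175,200),(S>150)&(V>80)&((H<8)|(H>172))&(Z>.08))
rep('handleall',(135,165,185,200),(S>150)&(V>80)&((H<8)|(H>172)))
rep('hous',(145,195,180,230),(Z>.04)&(Z<.06));rep('arm',(135,160,190,235),(Z>.065))
rep('base',(130,160,195,240),(V<75)&(Z>.004)&(Z<.03))
rep('green',(130,160,195,240),(H>45)&(H<90)&(S>100))
save({'color':cv2.resize(s['color'][150:260,120:300],None,fx=4,fy=4,interpolation=cv2.INTER_CUBIC)},'topc.png')
```

```text
blue 740 px [315.97296 195.00406] med [ 0.5677 -0.1801  0.0073] rect [ 475.6 -127.7] [107.5 324.2] 60.6 zmax [0.002 0.007 0.012]
yellow 800 px [341.70874 191.35   ] med [ 0.5804 -0.2543  0.0071] rect [ 507.3 -133.4] [114.2 377.7] 31.1 zmax [0.002 0.007 0.012]
red 751 px [367.73236 187.58322] med [ 0.593  -0.3289  0.0071] rect [ 511.7 -171.5] [110.1 441.5] 27.6 zmax [0.002 0.007 0.012]
bush 141 px [225.08511 234.07092] med [0.4472 0.0746 0.0412] rect [407.6  51.5] [134.8  42.2] 31.0 zmax [0.036 0.041 0.046]
coll 199 px [276.88943 242.17085] med [ 0.4286 -0.0691  0.0349] rect [402.9 -44.3] [ 46.8 120.3] 46.4 zmax [0.03  0.035 0.04 ]
slug 195 px [251.62051 161.68718] med [0.6527 0.0066 0.0413] rect [518.5   2. ] [315.5  42.6] 2.4 zmax [0.035 0.041 0.046]
blank 326 px [254.55829 197.05215] med [ 0.5522 -0.003   0.0414] rect [475.7 -15.5] [222.7  63.2] 8.8 zmax [0.037 0.041 0.046]
handle 33 px [149.78787 179.81818] med [0.5717 0.2653 0.1613] rect [571.9 265.4] [15.2 14.4] 47.5 zmax [0.158 0.161 0.164]
handleall 33 px [149.78787 179.81818] med [0.5717 0.2653 0.1613] rect [571.9 265.4] [15.2 14.4] 47.5 zmax [0.158 0.161 0.164]
hous 248 px [162.7258  217.41533] med [0.4857 0.2463 0.0528] rect [492.5 249.1] [57.6 50.8] 14.7 zmax [0.046 0.053 0.057]
arm 279 px [157.50896 191.12544] med [0.5631 0.2574 0.0723] rect [455.4 151.9] [354.  66.] 47.7 zmax [0.066 0.072 0.165]
base 1616 px [165.7896  200.65038] med [0.5413 0.2444 0.0136] rect [542.3 234.5] [187.7 146. ] 16.1 zmax [0.007 0.014 0.02 ]
green 138 px [162.09421 186.47826] med [0.5714 0.2506 0.0248] rect [466.3 150. ] [364.6  57.7] 46.1 zmax [0.015 0.025 0.078]
```

View pics/topc.png

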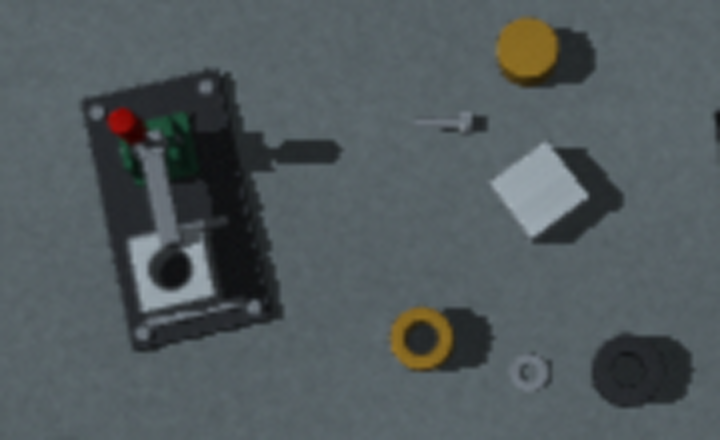

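```bash
cat >> h.py <<'E'
from scipy.spatial.transform import Rotation as Ro
def toolT():
    o=robot.get_obs();T=np.eye(4);T[:3,:3]=Ro.from_euler('xyz',o['ee_rot']).as_matrix();T[:3,3]=o['tool_pos'];return T
def go(p,yaw=None):
    "tool-axes shift (mm) and turn (deg) to world point p (m), pointing down at yaw (deg)"
    T=toolT();d=T[:3,:3].T@(np.array(p)-T[:3,3])*1000
    r=np.zeros(3)
    if yaw is not None: r=(Ro.from_matrix(T[:3,:3]).inv()*Ro.from_euler('xyz',[180,0,yaw],degrees=True)).as_rotvec(degrees=True)
    print(np.round(r,1),np.round(d,1),'at',T[:3,3].round(4)); return d
def wrist(f):
    T=toolT();s=snap('wrist');s['T']=T@s['T_tool_cam'];save(s,f+'.png');pickle.dump(s,open(f+'.pkl','wb'));return s
E
python3 - <<'E'
from h import *
go((.50,.245,.36),14);go((.40,0,.33),14)
s=wrist('w0');print(s['T_tool_cam'].round(3),s['fx'])
E
```

```text
[-0.1 -0.   5.9] [ 553.6 -609.7 -154.3] at [ 0.1873 -0.5166  0.2044]
[-0.1 -0.   5.9] [ 376.  -413.4 -124.7] at [ 0.1873 -0.5166  0.2044]
[[ 0.001 -0.958 -0.286  0.084]
 [ 1.     0.001 -0.    -0.   ]
 [ 0.    -0.286  0.958 -0.179]
 [ 0.     0.     0.     1.   ]] 273.2779836760385
```

Call:
arm_command(targets=[0,0,0,20,-20,-100,-1,0,0,3,60,-60,-125,-1,0,0,6,100,-100,-125,-1,0,0,6,135,-145,-125,-1,0,0,6,170,-180,-125,-1,0,0,6,205,-215,-125,-1,0,0,6,240,-250,-125,-1,0,0,6,270,-290,-125,-1,0,0,6,300,-330,-125,-1,0,0,6,335,-365,-125,-1,0,0,6,360,-400,-125,-1,0,0,6,376,-413,-125,-1,0,0,6,376,-413,-125,-1,0,0,6,376,-413,-125,-1,0,0,6,376,-413,-125,-1])

```text
time: 1.65
tool_pos: [0.4, -0.0008, 0.3302]
ee_rot: [3.141, 0.001, 0.244]
wrist_force: [0.2, -0.2, 0.3]
width: 0.094
finger_force: 0.0
```

Run:
```python
from h import *
wrist('w1');go((.48,.245,.36),14)
```

```text
[ 0.   0.  -0.1] [ 136.8 -219.9  -29.9] at [ 0.3999 -0.0013  0.3303]
```

View pics/w1.png

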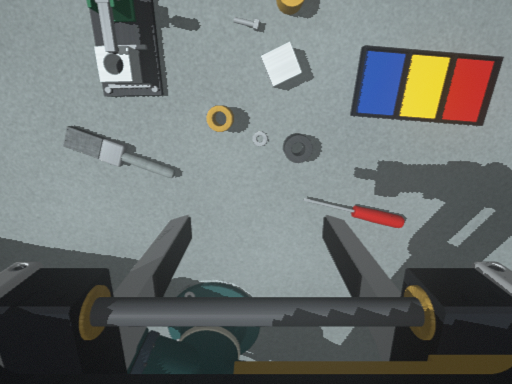

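The wrist view at 0.33 m shows the housing's bore at (113,65), the bushing at (219,118), the collar at (299,147), the blank at (281,64) and the mats at (381,84), (425,86) and (469,90). I'll measure these, then go closer to the fixture.

```bash
cat >> h.py <<'E'
def plane(s,uv,z):
    uv=np.atleast_2d(np.float64(uv));d=np.c_[(uv[:,0]-s['cx'])/s['fx'],(uv[:,1]-s['cy'])/s['fy'],np.ones(len(uv))]@s['T'][:3,:3].T
    o=s['T'][:3,3];return o+d*((z-o[2])/d[:,2])[:,None]
def big(m,box):
    M=np.zeros(m.shape,np.uint8);x0,y0,x1,y1=box;M[y0:y1,x0:x1]=m[y0:y1,x0:x1]
    c=cv2.findContours(M,cv2.RETR_EXTERNAL,cv2.CHAIN_APPROX_NONE)[0];return max(c,key=cv2.contourArea)[:,0,:]
def rect(s,m,box,z):
    p=plane(s,big(m,box),z)[:,:2]*1000;(c,w,a)=cv2.minAreaRect(p.astype(np.float32));return np.round(c,1),np.round(w,1),round(a,1)
def masks(s):
    h=cv2.cvtColor(s['color'],cv2.COLOR_RGB2HSV);H,S,V=[h[...,i] for i in range(3)]
    return H,S,V
E
python3 - <<'E'
from h import *
s=pickle.load(open('w1.pkl','rb'));H,S,V=masks(s);Z=cloud(s,s['T'])[...,2]
c=(S>130)&(V>70)
for n,m in(('blue',c&(H>105)&(H<130)),('yel',c&(H>18)&(H<35)),('red',c&((H<8)|(H>172)))):print(n,rect(s,m,(345,40,510,130),.006))
for n,b,z in(('bush',(200,95,240,140),.04),('coll',(275,125,325,170),.034),('blank',(250,35,310,95),.04),('hous',(85,40,135,92),.052)):
    m=(Z>z-.004)&(Z<z+.006)&(S<300);print(n,rect(s,m,b,z), 'Zmed',np.median(Z[b[1]:b[3],b[0]:b[2]]).round(4))
E
```

```text
blue (array([ 566.8, -178. ]), array([100.2,  66.3]), 9.9)
yel (array([ 580., -254.]), array([102.2,  67.2]), 10.0)
red (array([ 592.7, -329.1]), array([101.4,  65.5]), 9.6)
bush (array([445. ,  76.4]), array([42.1, 41.6]), 59.2) Zmed 0.0005
coll (array([427.8, -67.1]), array([48. , 47.2]), 60.7) Zmed 0.0004
blank (array([550.6,  -2.2]), array([49.8, 50. ]), 38.4) Zmed 0.0006
hous (array([486.6, 248.6]), array([49.6, 52.4]), 14.0) Zmed 0.0279
```

Call:
arm_command(targets=[0,0,0,20,-45,-10,-1,0,0,0,40,-90,-10,-1,0,0,0,55,-135,-10,-1,0,0,0,60,-180,-10,-1,0,0,0,60,-225,-10,-1,0,0,0,60,-240,0,-1,0,0,0,60,-240,0,-1,0,0,0,60,-240,0,-1,0,0,0,60,-240,0,-1])

```text
time: 2.6
tool_pos: [0.4014, 0.245, 0.331]
ee_rot: [3.141, -0.001, 0.24]
wrist_force: [-1.2, -0.5, 0.2]
width: 0.0942
finger_force: 0.0
```

Run:
```python
from h import *
s=wrist('w2');go((.5717,.2653,.16),14)
```

```text
[ 0.  -0.1 -0.3] [170.   20.8 171.3] at [0.4014 0.2451 0.3311]
```

View pics/w2.png

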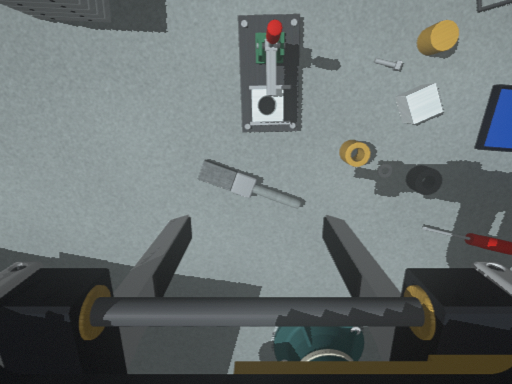

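The wrist view above the fixture shows the fixture square in the image, with the handle top at (275,28), the arm along (271,70) and the housing at (268,104).

Run:
```python
from h import *
s=pickle.load(open('w2.pkl','rb'));H,S,V=masks(s);P=cloud(s,s['T']);Z=P[...,2]
print('hous',rect(s,(Z>.047)&(Z<.058),(240,82,295,122),.052))
m=(S>130)&(V>70)&((H<8)|(H>172))&(Z>.05);M=np.zeros_like(m);M[5:60,255:300]=m[5:60,255:300]
print('handle',np.median(P[M],0),P[M][:,2].max(), rect(s,M&(Z>.155),(255,5,300,60),.16))
print('base',rect(s,(V<85)&(Z>.004)&(Z<.03),(230,5,310,140),.012))
ax=np.array([np.cos(np.radians(14)),np.sin(np.radians(14))]);h=np.array([.4866,.2486]);print(h+.085*ax)
```

```text
hous (array([486.8, 249.8]), array([49.9, 49.2]), 15.3)
handle [0.56707356 0.26615062 0.15927052] 0.5103343394252733 (array([568.8, 266.1]), array([17.3, 16. ]), 14.4)
base (array([535.2, 223.8]), array([144.1,  35.3]), 16.2)
[0.56907514 0.26916336]
```

Call:
arm_command(targets=[0,0,-1,40,6,25,1,0,0,-1,80,12,50,1,0,0,-1,110,16,80,1,0,0,-1,133,19.5,100,1,0,0,-1,133,19.5,120,1,0,0,-1,133,19.5,120,1,0,0,-1,133,19.5,120,1,0,0,-1,133,19.5,120,1,0,0,-1,133,19.5,120,1])

```text
time: 3.55
tool_pos: [0.5349, 0.2599, 0.2128]
ee_rot: [-3.141, -0.004, 0.26]
wrist_force: [0.1, -0.1, 0.4]
width: 0.0252
finger_force: 0.0
```

Run:
```python
from h import *
go((.535,.2578,.128),14.5);go((.569,.2665,.128),14.5);print(robot.get_obs()['width'])
```

```text
[-0.  -0.2  0.4] [-0.8  2.1 84.8] at [0.5349 0.2599 0.2128]
[-0.  -0.2  0.4] [34.3  2.4 85. ] at [0.5349 0.2599 0.2128]
0.025230305138186016
```

Call:
arm_command(targets=[0,0,0,-1,2,30,1,0,0,0,-1,2,60,1,0,0,0,-1,2,85,1,0,0,0,0,2,85,1,0,0,0,10,2,85,1,0,0,0,18,2,85,1,0,0,0,26,2,85,1,0,0,0,35,2,86,1,0,0,0,45,2,89,1,0,0,0,55,2,94,1,0,0,0,65,2,100,1,0,0,0,75,2,108,1,0,0,0,82,2,114,1,0,0,0,88,2,117,1,0,0,0,88,2,117,1,0,0,0,90,2,80,1,0,0,0,90,2,35,1,0,0,0,80,2,-15,1,0,0,0,60,2,-50,1,0,0,0,30,2,-70,-1])

```text
time: 5.55
tool_pos: [0.5649, 0.2658, 0.2851]
ee_rot: [-3.141, -0.007, 0.26]
wrist_force: [-0.2, -0.5, 0.2]
width: 0.0053
finger_force: 0.0
```

Run:
```python
from h import *
go((.487,.2492,.25),14.5);s=snap('scene')
save({'color':cv2.resize(s['color'][190:350,270:430],None,fx=3,fy=3)},'s1.png')
```

```text
[-0.  -0.4  0.4] [-79.8  -4.   34.5] at [0.5649 0.2658 0.2851]
```

View pics/s1.png

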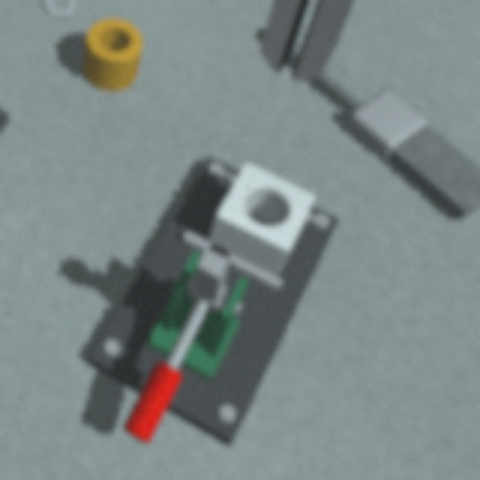

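The clamp is open: the red handle lies back at (155,400) in the crop, the arm is upright and the housing is undisturbed at (268,208). I'll grasp the housing.

Call:
arm_command(targets=[0,-0.4,0.4,-40,-2,0,-1,0,-0.4,0.4,-80,-4,34,-1,0,-0.4,0.4,-80,-4,80,-1,0,-0.4,0.4,-80,-4,125,-1,0,-0.4,0.4,-80,-4,165,-1,0,-0.4,0.4,-80,-4,180,-1,0,-0.4,0.4,-80,-4,180,-1,0,-0.4,0.4,-80,-4,180,-1,0,-0.4,0.4,-80,-4,180,-1])

```text
time: 6.5
tool_pos: [0.4876, 0.2496, 0.1036]
ee_rot: [-3.141, 0.001, 0.253]
wrist_force: [0.3, -0.3, 0.1]
width: 0.0812
finger_force: 0.0
```

Run:
```python
from h import *
print(robot.get_obs()['width']);go((.487,.2492,.020),14.5);s=wrist('w3')
```

```text
0.08122011629060027
[-0.   0.1  0. ] [-0.5  0.3 83.6] at [0.4876 0.2496 0.1036]
```

View pics/w3.png

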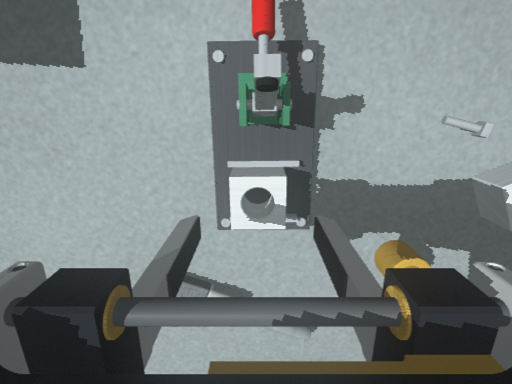

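The housing is centred between the fingers and square to them, with its bore at (258,203). I'll descend, grip and lift.

Call:
arm_command(targets=[0,0,0,0,0,20,-1,0,0,0,0,0,40,-1,0,0,0,0,0,60,-1,0,0,0,0,0,75,-1,0,0,0,0,0,82,-1,0,0,0,0,0,82,-1,0,0,0,0,0,82,0.5,0,0,0,0,0,82,0.5,0,0,0,0,0,82,0.5,0,0,0,0,0,82,0.5,0,0,0,0,0,82,0.5,0,0,0,0,0,82,0.5,0,0,0,0,0,82,0.5,0,0,0,0,0,82,0.5])

```text
time: 7.95
tool_pos: [0.4851, 0.2486, 0.0186]
ee_rot: [3.141, 0.007, 0.254]
wrist_force: [-0.7, -0.7, 1.0]
width: 0.0498
finger_force: 30.0
```

Call:
arm_command(targets=[0,0,0,0,0,-10,0.5,0,0,0,0,0,-30,0.5,0,0,0,0,0,-60,0.5,0,0,0,0,0,-100,0.5,0,0,-6,-1,15,-135,0.5,0,0,-14,-3,50,-141,0.5,0,0,-22,-5,90,-141,0.5,0,0,-30,-8,130,-141,0.5,0,0,-38,-10,170,-141,0.5,0,0,-46,-13,210,-141,0.5,0,0,-54,-16,250,-141,0.5,0,0,-62,-19,290,-141,0.5,0,0,-70,-21,330,-141,0.5,0,0,-78,-24,370,-141,0.5,0,0,-84,-26,405,-141,0.5,0,0,-85.3,-28,425,-141,0.5,0,0,-85.3,-28,433.6,-141,0.5,0,0,-85.3,-28,433.6,-141,0.5,0,0,-85.3,-28,433.6,-141,0.5,0,0,-85.3,-28,433.6,-141,0.5])

```text
time: 9.95
tool_pos: [0.5676, -0.1764, 0.1598]
ee_rot: [-3.135, 0.0, 1.744]
wrist_force: [0.2, -0.6, -1.8]
width: 0.0499
finger_force: 30.0
```

Run:
```python
from h import *
o=robot.get_obs();print(o['width'],o['finger_force'],o['joint_positions'].round(2));go((.567,-.178,.0135),99.8);s=wrist('w4')
```

```text
0.04991981071166938 29.98492419719696 [-0.39  0.2   1.33 -0.    1.61 -0.57]
[-0.4  0.   0.1] [-1.500e+00  1.000e-01  1.463e+02] at [ 0.5676 -0.1764  0.1598]
```

View pics/w4.png

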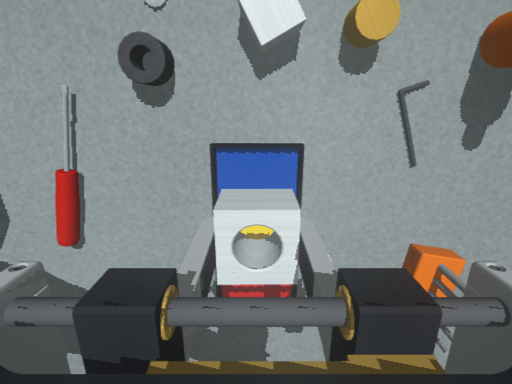

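The housing is held square over the blue pocket, which is visible at (257,175). Lowering it now.

Call:
arm_command(targets=[0,0,0,-1.5,0,40,0.5,0,0,0,-1.5,0,80,0.5,0,0,0,-1.5,0,110,0.5,0,0,0,-1.5,0,130,0.5,0,0,0,-1.5,0,138,0.5,0,0,0,-1.5,0,143,0.5,0,0,0,-1.5,0,145,0.5,0,0,0,-1.5,0,146,0.5,0,0,0,-1.5,0,146,0.5,0,0,0,-1.5,0,146,0.5])

```text
time: 11.0
tool_pos: [0.5676, -0.1798, 0.0148]
ee_rot: [-3.136, 0.002, 1.742]
wrist_force: [0.4, -0.4, -1.4]
width: 0.0499
finger_force: 30.0
```

Call:
arm_command(targets=[-0.3,0,0,0,0,1,0.5,-0.3,0,0,0,0,2,0.5,-0.3,0,0,0,0,2.5,0.5,-0.3,0,0,0,0,2.5,0.5])

```text
time: 11.4
tool_pos: [0.5672, -0.1797, 0.0127]
ee_rot: [-3.141, 0.001, 1.742]
wrist_force: [-1.6, 0.5, 4.2]
width: 0.0501
finger_force: 30.0
```

Call:
arm_command(targets=[0,0,0,0,0,0,0.1,0,0,0,0,0,0,-0.1,0,0,0,0,0,0,-0.3,0,0,0,0,0,0,-0.3,0,0,0,0,0,0,-0.3,0,0,0,0,0,-5,-0.3,0,0,0,0,0,-20,-0.3,0,0,0,0,0,-50,-0.3,0,0,0,0,0,-90,-1,0,0,0,0,0,-130,-1,0,0,0,0,0,-147,-1,0,0,0,0,0,-147,-1,0,0,0,0,0,-147,-1])

```text
time: 12.7
tool_pos: [0.5672, -0.1794, 0.1587]
ee_rot: [-3.141, 0.001, 1.742]
wrist_force: [-0.5, 0.1, -1.1]
width: 0.0935
finger_force: 0.0
```

Run:
```python
from h import *
print(robot.get_obs()['width']);go((.445,.0764,.11),99.8);s=wrist('w5')
```

```text
0.09348280354876856
[-0.1  0.1  0. ] [273.  -76.7  48.4] at [ 0.5672 -0.1794  0.1587]
```

View pics/w5.png

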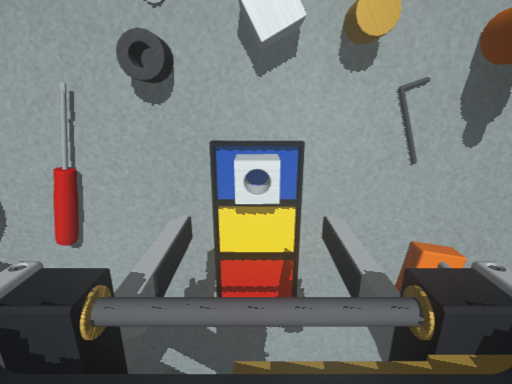

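The housing sits flat and centred in the blue pocket at (257,178), and the jaws are clear. Next is the bushing.

Call:
arm_command(targets=[0,0,0,40,-11,0,-1,0,0,0,85,-24,0,-1,0,0,0,130,-37,0,-1,0,0,0,175,-49,0,-1,0,0,0,220,-62,10,-1,0,0,0,255,-72,30,-1,0,0,0,273,-77,48,-1,0,0,0,273,-77,48,-1,0,0,0,273,-77,48,-1,0,0,0,273,-77,48,-1])

```text
time: 13.75
tool_pos: [0.4453, 0.0755, 0.1104]
ee_rot: [-3.14, 0.001, 1.741]
wrist_force: [0.3, -0.6, -0.2]
width: 0.0937
finger_force: 0.0
```

Run:
```python
from h import *
go((.445,.0764,.010),99.8);s=wrist('w6')
P=cloud(s,s['T']);H,S,V=masks(s);Z=P[...,2]
print(rect(s,(Z>.034)&(Z<.048)&(S>90)&(H>12)&(H<30),(200,120,320,260),.04))
```

```text
[-0.1  0.1 -0. ] [ 1.100e+00 -1.000e-01  1.004e+02] at [0.4453 0.0755 0.1104]
(array([444.9,  77. ]), array([41.6, 42.5]), 9.8)
```

View pics/w6.png

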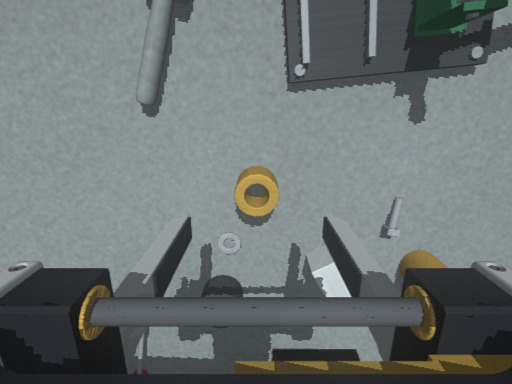

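The bushing, with its hole at (257,193), is centred between the fingers. I'll descend and grip.

Call:
arm_command(targets=[0,0,0,1.5,0,30,-1,0,0,0,1.5,0,60,-1,0,0,0,1.5,0,85,-1,0,0,0,1.5,0,100,-1,0,0,0,1.5,0,100,-1,0,0,0,1.5,0,100,0.6,0,0,0,1.5,0,100,0.6,0,0,0,1.5,0,100,0.6,0,0,0,1.5,0,100,0.6,0,0,0,1.5,0,100,0.6,0,0,0,1.5,0,100,0.6,0,0,0,1.5,0,100,0.6,0,0,0,1.5,0,100,0.6,0,0,0,1.5,0,100,0.6])

```text
time: 15.2
tool_pos: [0.4443, 0.0778, 0.0103]
ee_rot: [-3.14, 0.001, 1.742]
wrist_force: [-0.4, 0.0, 1.0]
width: 0.0436
finger_force: 30.0
```

Run:
```python
from h import *
print(robot.get_obs()['finger_force']);go((.580,-.254,.15),99.8)
```

```text
30.000529792159796
[-0.1  0.   0. ] [-350.2   76.9 -139.6] at [0.4443 0.0778 0.0103]
```

Call:
arm_command(targets=[0,0,0,0,0,-15,0.6,0,0,0,0,0,-45,0.6,0,0,0,0,0,-85,0.6,0,0,0,-20,5,-120,0.6,0,0,0,-55,12,-140,0.6,0,0,0,-95,21,-140,0.6,0,0,0,-135,30,-140,0.6,0,0,0,-175,38,-140,0.6,0,0,0,-215,47,-140,0.6,0,0,0,-255,56,-140,0.6,0,0,0,-295,65,-140,0.6,0,0,0,-330,73,-140,0.6,0,0,0,-350,77,-140,0.6,0,0,0,-350,77,-140,0.6,0,0,0,-350,77,-140,0.6])

```text
time: 16.7
tool_pos: [0.5793, -0.2534, 0.1485]
ee_rot: [-3.137, -0.002, 1.742]
wrist_force: [-0.1, -0.7, -3.1]
width: 0.0435
finger_force: 30.0
```

Run:
```python
from h import *
print(robot.get_obs()['width']);go((.580,-.254,.0175),99.8)
```

```text
0.04348417021400661
[-0.2 -0.1 -0. ] [ -1.    1.2 131. ] at [ 0.5793 -0.2534  0.1485]
```

Call:
arm_command(targets=[-0.2,0,0,-1,1,40,0.6,-0.2,0,0,-1,1,75,0.6,-0.2,0,0,-1,1,105,0.6,-0.2,0,0,-1,1,122,0.6,-0.2,0,0,-1,1,127,0.6,-0.2,0,0,-1,1,130,0.6,-0.2,0,0,-1,1,131,0.6,-0.2,0,0,-1,1,131,0.6,-0.2,0,0,-1,1,131,0.6])

```text
time: 17.6
tool_pos: [0.5818, -0.2551, 0.0208]
ee_rot: [3.138, 0.002, 1.742]
wrist_force: [-0.1, 0.7, -2.7]
width: 0.044
finger_force: 30.0
```

Call:
arm_command(targets=[0,0,0,0,0,1,0.6,0,0,0,0,0,2,0.6,0,0,0,0,0,3,0.6,0,0,0,0,0,3,0.6])

```text
time: 18.0
tool_pos: [0.581, -0.2549, 0.0164]
ee_rot: [3.14, 0.001, 1.742]
wrist_force: [-0.3, -0.8, -1.8]
width: 0.0438
finger_force: 30.0
```

Call:
arm_command(targets=[0,0,0,0,0,0.5,0.6,0,0,0,0,0,1,0.6,0,0,0,0,0,1,0.6])

```text
time: 18.3
tool_pos: [0.5811, -0.2549, 0.0163]
ee_rot: [3.14, 0.001, 1.742]
wrist_force: [-1.5, 1.3, 4.7]
width: 0.0437
finger_force: 30.0
```

Contact. Release, rise, then go to the collar.

Call:
arm_command(targets=[0,0,0,0,0,0,0.1,0,0,0,0,0,0,0,0,0,0,0,0,0,-0.2,0,0,0,0,0,0,-0.2,0,0,0,0,0,0,-0.2,0,0,0,0,0,-5,-0.2,0,0,0,0,0,-20,-0.2,0,0,0,0,0,-50,-0.2,0,0,0,0,0,-90,-1,0,0,0,0,0,-130,-1,0,0,0,0,0,-140,-1,0,0,0,0,0,-140,-1])

```text
time: 19.5
tool_pos: [0.5823, -0.2555, 0.1595]
ee_rot: [3.134, 0.005, 1.742]
wrist_force: [-0.0, 0.8, -0.3]
width: 0.0853
finger_force: 0.0
```

Run:
```python
from h import *
print(robot.get_obs()['width']);go((.428,-.067,.11),99.8)
```

```text
0.08527519666453362
[0.4 0.3 0. ] [ 212.3 -120.2   47.4] at [ 0.5823 -0.2555  0.1595]
```

Call:
arm_command(targets=[0,0,0,40,-22,0,-1,0,0,0,80,-45,0,-1,0,0,0,120,-68,0,-1,0,0,0,160,-90,10,-1,0,0,0,195,-110,30,-1,0,0,0,212,-120,47,-1,0,0,0,212,-120,47,-1,0,0,0,212,-120,47,-1,0,0,0,212,-120,47,-1])

```text
time: 20.4
tool_pos: [0.4274, -0.0672, 0.1083]
ee_rot: [3.139, 0.001, 1.742]
wrist_force: [0.0, -0.5, 0.2]
width: 0.0942
finger_force: 0.0
```

Run:
```python
from h import *
go((.428,-.067,.010),99.8);s=wrist('w7')
P=cloud(s,s['T']);Z=P[...,2]
r=rect(s,(Z>.029)&(Z<.042),(200,120,320,260),.034);print(r,robot.get_obs()['width']);go((*np.array(r[0])/1000,.01),99.8)
```

```text
[ 0.1  0.1 -0. ] [ 0.2  0.4 98.3] at [ 0.4274 -0.0672  0.1083]
(array([426.6, -67.4]), array([49.3, 48.8]), 57.3) 0.09399227304746201
[ 0.2  0.1 -0. ] [ 0.3 -1.3 98.6] at [ 0.4276 -0.0673  0.1086]
```

View pics/w7.png

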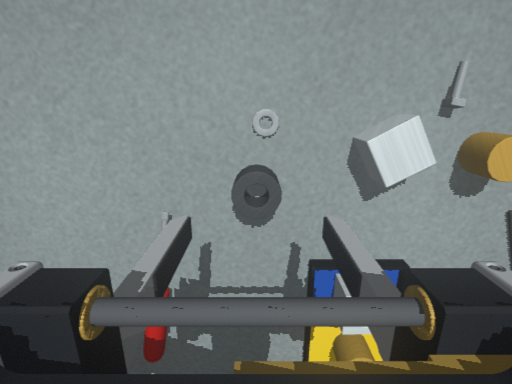

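The collar is centred at (257,193). The screwdriver and the blank are both clear of the fingers.

Call:
arm_command(targets=[0,0,0,0,-0.5,30,-1,0,0,0,0,-0.5,60,-1,0,0,0,0,-0.5,85,-1,0,0,0,0,-0.5,98,-1,0,0,0,0,-0.5,98,-1,0,0,0,0,-0.5,98,0.5,0,0,0,0,-0.5,98,0.5,0,0,0,0,-0.5,98,0.5,0,0,0,0,-0.5,98,0.5,0,0,0,0,-0.5,98,0.5,0,0,0,0,-0.5,98,0.5,0,0,0,0,-0.5,98,0.5,0,0,0,0,-0.5,98,0.5])

```text
time: 21.75
tool_pos: [0.4264, -0.0664, 0.0102]
ee_rot: [3.139, 0.001, 1.742]
wrist_force: [-0.4, 0.0, 2.1]
width: 0.0496
finger_force: 30.0
```

Run:
```python
from h import *
print(robot.get_obs()['finger_force']);go((.593,-.329,.15),99.8)
```

```text
30.000394298695028
[0.1 0.1 0. ] [-287.3  119.7 -139.2] at [ 0.4264 -0.0664  0.0102]
```

Call:
arm_command(targets=[0,0,0,0,0,-15,0.5,0,0,0,0,0,-45,0.5,0,0,0,0,0,-85,0.5,0,0,0,-20,8,-120,0.5,0,0,0,-55,23,-140,0.5,0,0,0,-90,38,-140,0.5,0,0,0,-130,54,-140,0.5,0,0,0,-170,71,-140,0.5,0,0,0,-210,88,-140,0.5,0,0,0,-250,104,-140,0.5,0,0,0,-275,115,-140,0.5,0,0,0,-287,120,-140,0.5,0,0,0,-287,120,-140,0.5,0,0,0,-287,120,-140,0.5])

```text
time: 23.15
tool_pos: [0.5923, -0.3281, 0.1487]
ee_rot: [-3.141, -0.002, 1.742]
wrist_force: [-0.0, 0.8, -2.1]
width: 0.0498
finger_force: 30.0
```

Run:
```python
from h import *
print(robot.get_obs()['width']);go((.593,-.329,.0185),99.8)
```

```text
0.04982165430638309
[-0.  -0.1  0. ] [ -1.2   0.5 130.2] at [ 0.5923 -0.3281  0.1487]
```

Call:
arm_command(targets=[0,0,0,-1,0.5,40,0.5,0,0,0,-1,0.5,75,0.5,0,0,0,-1,0.5,105,0.5,0,0,0,-1,0.5,122,0.5,0,0,0,-1,0.5,127,0.5,0,0,0,-1,0.5,130,0.5,0,0,0,-1,0.5,130,0.5,0,0,0,-1,0.5,130,0.5])

```text
time: 23.95
tool_pos: [0.5949, -0.3301, 0.0224]
ee_rot: [3.137, 0.003, 1.742]
wrist_force: [-0.8, 0.0, -2.3]
width: 0.0499
finger_force: 30.0
```

Call:
arm_command(targets=[0,0,0,0,0,1,0.5,0,0,0,0,0,2,0.5,0,0,0,0,0,3.5,0.5,0,0,0,0,0,4,0.5,0,0,0,0,0,4,0.5])

```text
time: 24.45
tool_pos: [0.5939, -0.3297, 0.0164]
ee_rot: [3.14, 0.001, 1.742]
wrist_force: [-0.5, 0.0, -0.9]
width: 0.0499
finger_force: 30.0
```

Call:
arm_command(targets=[0,0,0,0,0,0.5,0.5,0,0,0,0,0,1,0.5,0,0,0,0,0,1,0.5])

```text
time: 24.75
tool_pos: [0.5939, -0.3297, 0.0163]
ee_rot: [3.14, 0.001, 1.742]
wrist_force: [-2.5, 2.0, 4.0]
width: 0.05
finger_force: 30.0
```

Contact. Release, rise and back off for a final check.

Call:
arm_command(targets=[0,0,0,0,0,0,0.1,0,0,0,0,0,0,-0.1,0,0,0,0,0,0,-0.3,0,0,0,0,0,0,-0.3,0,0,0,0,0,0,-0.3,0,0,0,0,0,-5,-0.3,0,0,0,0,0,-20,-0.3,0,0,0,0,0,-50,-0.3,0,0,0,0,0,-90,-0.3,0,0,0,0,0,-140,-0.3,0,0,0,0,-40,-170,-0.3,0,0,0,0,-80,-180,-0.3,0,0,0,0,-120,-180,-0.3,0,0,0,0,-160,-180,-0.3,0,0,0,0,-160,-180,-0.3])

```text
time: 26.25
tool_pos: [0.4325, -0.3578, 0.1973]
ee_rot: [3.14, 0.003, 1.738]
wrist_force: [-0.0, -0.0, -0.3]
width: 0.061
finger_force: 0.0
```

Run:
```python
from h import *
s=snap('scene');save({'color':cv2.resize(s['color'][110:350,110:430],None,fx=2.4,fy=2.4)},'s2.png')
```

```text
(no output)
```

View pics/s2.png

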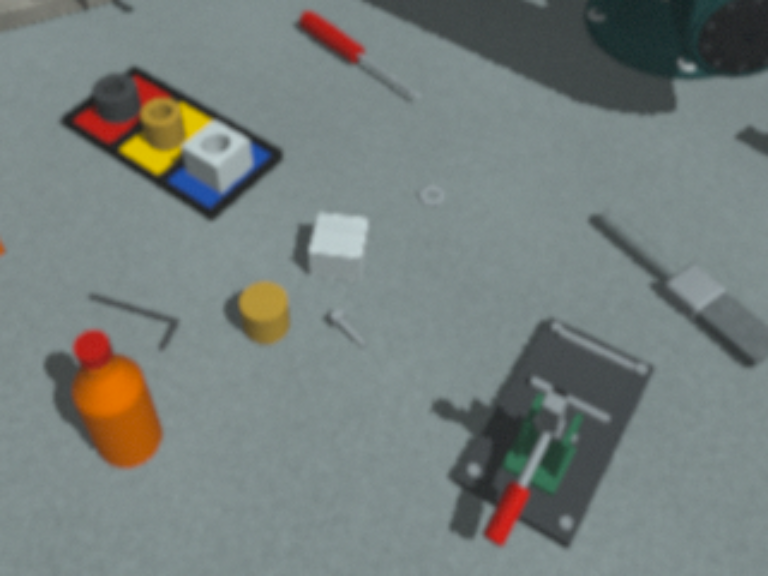

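All three parts sit upright on their mats: the collar at (117,98), the bushing at (162,123) and the housing at (218,155). The clamp is open and the look-alikes have not moved.

```bash
python3 -c "
from bench import robot;print(robot.close_job())"
```

```text
the job is handed in; nothing more can be done
None
```

The job is done and handed in at about 26 s: the clamp is flipped open, the housing, bushing and collar stand on the blue, yellow and red mats, and the undrilled block and solid slug were left alone.

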